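# Close the UV viewing box's specimen drawer and hold the torch on the core

### The arm

A 6-joint arm with a two-finger parallel gripper is mounted at the origin on the work surface. World frame = base frame: x ahead of the robot, y to its left, z up, the work surface at z = 0. Lengths are in m, angles in rad, forces in N, time in s.
With the tool pointing down it reaches from about 0.4 to 0.925 m from the base axis. Payload 12.5 kg.
Tool frame: the origin (TCP) lies on the centre line of the jaws, within the pads' length; the fingertips stand 8 mm ahead of it and the grasp point (between the pads) lies 11 mm behind it (ctrl.nose_length is the distance from the TCP to the fingertips, in m); z points along the fingers, y is the direction in which the jaws open and shut (so a half turn about z gives the same grasp; the last joint's range is limited). The gripper opens to 95 mm and grips with 3 to 60 N. Pads are 20 mm wide; open, the fingers measure 119 mm over their backs; the gripper's body (75 mm by 180 mm) begins 59 mm behind the grasp point.
Start: joints at [-1.3, 0.491, 1.559, -0, 1.092, -0.106], TCP at [0.23, -0.581, 0.223] pointing down, gripper open.
Joint ranges: [-3.1, 3.1], [-0.84, 2.19], [0.05, 2.79], [-1.13, 4.28], [0.06, 2.93], [-2.69, 2.69]. Speed limits (rad/s): [2.22, 2.22, 2.79, 3.14, 3.14, 3.14].

### API

Orientations are given as [roll, pitch, yaw] about the fixed x, y, z axes, in that order (R = Rz(yaw) Ry(pitch) Rx(roll)).
In Python, from plant import ctrl gives the robot as it stands. Calls block until the motion is done:
- ctrl.move_ptp(position, orientation): joint-space move of the TCP to a pose.
- ctrl.servo_line(position, frame=None, rate=0.15): straight line of the TCP; frame=None keeps the orientation; rate is the mean speed in m/s.
- ctrl.goto_joints(angles): joint-space move.
- ctrl.gripper_open() and ctrl.clamp(): open the fingers fully, or close them until they stop; the grip force is fixed at half the most.
- ctrl.hold(seconds).
- ctrl.inverse_kinematics(position, orientation): joint angles nearest the present ones, or None.
- ctrl.state(): the state.
- ctrl.capture(name): name is "scene" or "top"; returns a dict with "pixels" (420x560x3 uint8, red, green, blue), "fx", "fy", "cx", "cy" (pixels), "origin" and "orientation" of the camera in the world. Camera axes: x right, y down, z forward; pixel columns grow to the right and rows downward; lengths in m; the calibration is good to about 2 mm. A picture is of the moment at which its call begins. There is no depth.
A pose or a line that the arm cannot do raises ctrl.Unreachable and nothing moves.
- ctrl.hand_in(): hands the job in, once; it reports no verdict.
The state is a dict: "t": time; "joints": joint angles; "joint_vel": joint speeds; "joint_torque": joint torques, N m; "tcp_pos": TCP position; "ee_rot": TCP orientation; "contact_force": force on the tool from outside, world axes, zero at the start; "moment": the same for the moment, N m; "width": finger opening in m.
Only numpy, scipy, OpenCV 4.12 (cv2) and the standard library are available. Lean on these libraries where they do the work, as an engineer would, in place of code of your own. Each camera call takes 0.05 s, during which the arm holds its last target.

### The job

Check the gabbro core stub for fluorescence: first push the open specimen drawer that carries it fully home into the viewing box, past its catch. Then draw the UV torch out of its bench holster, slant it about half-way between upright and level, and finish holding it still in the air above the box, lens about 10 cm from the stub's top face and pointing through the roof opening at the middle of that face; keep the torch clear of the box, do not let go of it, and leave the other things on the table where they are.

Things in the scene. Friction and masses are not known exactly. Their poses are not given: they have to be found in the camera images.
- box: Grey sheet-steel UV viewing box, fixed to the table, 200 x 200 mm, roof 100 mm high with a rubber rim round the roof opening up to 106 mm. Origin: centre of its underside; +z up, +x points from its drawer side (front) to its back. The roof has a 150 x 150 mm square opening in its middle, looking straight down on the stub when the drawer is home. Walls 3 mm.
- drawer (a joint): Specimen drawer in the box's front: 0 = home against its stop, value = how far it is drawn out towards the box's -x (m). A spring roller catch resists with up to about 5 N between 11 and 5 mm (let go there, the drawer is pushed back out a little), passes its top at 5 mm and then draws the drawer to 0 and keeps it there; free sliding takes about 1 N. The drawer with the stub weighs 1.5 kg.
- drawer_front (a point): Point on the outer face of the drawer's flat front panel, mid-width, 75 mm above the table: a good place to push. The panel is 198 mm wide and reaches from 6 to 96 mm above the table; its outward normal is the box's -x. A steel bow pull, 90 mm wide and 9 mm thick, stands out 28 mm from the panel at 30 mm above the table (well below this point).
- stub_face (a point): Centre of the flat top face of the gabbro core stub, an upright speckled dark-grey stone cylinder 63.5 mm in diameter and 70 mm high, held tight in a rubber cup on the drawer's floor, so that it travels with the drawer. The face is 82 mm above the table, its +z up; with the drawer home it lies straight below the middle of the roof opening.
- torch_mid (a point): Centre of the UV torch, half-way along its length. Black round torch, 140 mm long, standing lens down in the holster. Its +z axis runs from the lens to the tail switch, so the light goes along -z. Lens 70 mm below this point, tail end 70 mm above it. Head 36 mm in diameter for the 34 mm nearest the lens, then a straight 26 mm round grip up to the tail. About 0.16 kg, balance point 4 mm to the lens side of this point.
- torch_lens (a point): Centre of the torch's lens end (36 mm across), 70 mm from torch_mid along the torch's -z. Same axes as the torch.
- holster: Bench holster bolted to the table: steel base plate 90 x 90 x 8 mm with an upright plastic tube, 42 mm inside and 50 mm outside. Origin: centre of its underside. The tube's mouth is 70 mm above the table; the torch stands on the base plate (8 mm up), so that its upper 78 mm stand out of the tube.
- rack: Bystander: aluminium block 70 x 90 x 34 mm, fixed, with three thin orange-handled hardness picks standing in it, 114 mm high over all. Origin: centre of its underside.
- magnifier: Bystander: bronze hand magnifier lying flat, 136 mm long with a 58 mm ring, 12 mm thick; its origin is where the handle meets the ring, on the table.
- pick: Bystander: hardness pick lying on the table, 123 mm long, 13 mm thick; origin near its middle, on the table.
- acid: Bystander: small white dropper bottle standing upright, 34 mm in diameter, 85 mm high; origin at the centre of its foot.
- core2: Bystander: split half core lying flat face down, 100 x 48 x 24 mm; origin at the centre of its underside.
- crayon: Bystander: red marking crayon lying on the table, 150 mm long, 10 mm thick; origin near its middle, on the table.

How it is judged:
By the outcome, as a careful person would: the job done as asked, in the order asked, and still so for the second after the job is handed in, while the arm keeps its last pose, push and grip.
It also fails if it takes over 54 s, if anything falls off the work surface, if the arm or the gripper's body presses on something with over 40 N, if the wrist force passes 120 N, or if a joint passes its speed limit or range.

## Working session

There is one attempt and no reset: what is moved stays moved. The work goes in short steps, each a Python script; the robot and the scene stay as the last script left them, time stands still between calls to the robot, and variables do not carry over. Pictures are saved under pics/ and viewed, and the job is handed in when it is done.

```bash
ls; mkdir -p pics; cat > h.py <<'E'
import numpy as np, cv2, json
from plant import ctrl
from scipy.spatial.transform import Rotation as R
def snap(name,fn):
    c=ctrl.capture(name); cv2.imwrite('pics/'+fn+'.png',c['pixels'][:,:,::-1])
    d={k:(np.array(v).tolist()) for k,v in c.items() if k!='pixels'}
    json.dump(d,open('pics/'+fn+'.json','w')); return c
def cam(fn):
    return json.load(open('pics/'+fn+'.json'))
def rot(c):
    o=np.array(c['orientation']); return o if o.shape==(3,3) else R.from_euler('xyz',o).as_matrix()
def ray(c,u,v):
    d=np.array([(u-c['cx'])/c['fx'],(v-c['cy'])/c['fy'],1]); return np.array(c['origin']),rot(c)@d
def atz(c,u,v,z):
    o,d=ray(c,u,v); return o+d*(z-o[2])/d[2]
def proj(c,p):
    q=rot(c).T@(np.array(p)-np.array(c['origin'])); return [c['fx']*q[0]/q[2]+c['cx'],c['fy']*q[1]/q[2]+c['cy']]
def crop(fn,x0,y0,x1,y1,s,out):
    im=cv2.imread('pics/'+fn+'.png')[y0:y1,x0:x1]; cv2.imwrite('pics/'+out+'.png',cv2.resize(im,None,fx=s,fy=s,interpolation=cv2.INTER_CUBIC))
E
python3 - <<'E'
from h import *
for n in('scene','top'):
    c=snap(n,n+'0'); print(cam(n+'0'))
print(ctrl.state())
E
```

```text
pics
{'fx': 392.5883610564494, 'fy': 392.5883610564494, 'cx': 275.9077450595883, 'cy': 205.22422227656955, 'origin': [1.155900851847703, 0.1431391421931267, 0.525870894517352], 'orientation': [-2.196030010487144, -0.014228991995703266, 1.7954568232468215]}
{'fx': 536.7896988319951, 'fy': 536.7896988319951, 'cx': 280.93517875567727, 'cy': 209.51016142260283, 'origin': [0.45860934761151345, 0.0010359831206773222, 1.3866640900773681], 'orientation': [-3.1042711611398457, 0.0017564886695629056, -1.581890610158688]}
{'t': 0.1, 'joints': array([-1.29959257e+00,  4.91502679e-01,  1.55942833e+00,  7.99962916e-06,
        1.09167410e+00, -1.05582210e-01]), 'joint_vel': array([ 1.57378907e-03, -2.92618624e-03, -7.38649127e-04,  7.02598220e-05,
       -9.99643204e-04,  8.16359928e-04]), 'joint_torque': array([ 4.06428793e-03, -6.13623977e+01, -2.58605272e+01,  6.94578071e-02,
        4.70231683e-02, -3.34045819e-05]), 'tcp_pos': array([ 0.22993278, -0.5809319 ,  0.22210435]), 'ee_rot': array([-3.14058658e+00, -1.13754565e-04,  3.76782223e-01]), 'contact_force': array([-0.29826851,  0.2881704 ,  0.27084427]), 'moment': array([ 0.02382605, -0.01673634,  0.02369965]), 'width': 0.09503319641576613}
```

View pics/scene0.png

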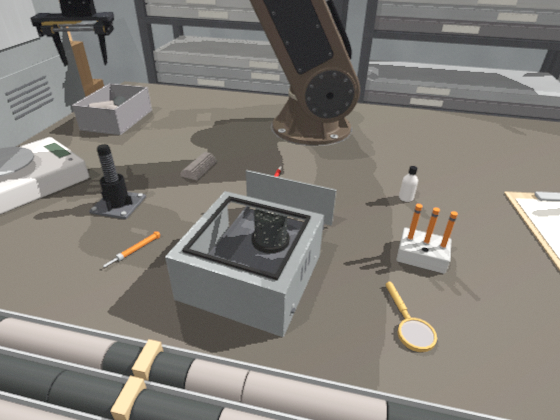

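View pics/top0.png

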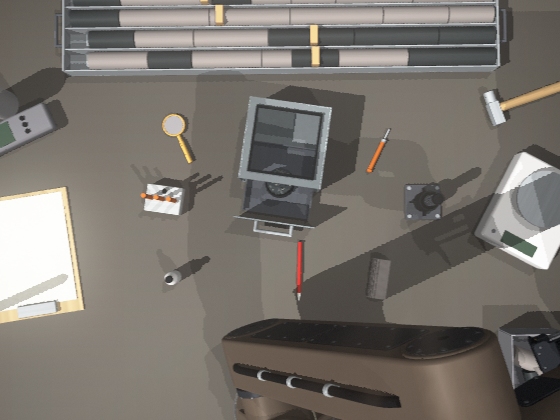

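The top view shows the box around (287,142) with its drawer open toward the robot, the panel around (273,222). The torch is in its holster around (425,200). I'll zoom in to get exact pixels.

```bash
python3 - <<'E'
from h import *
crop('top0',225,85,345,245,5,'a') if 0 else crop('top0',225,90,345,240,4,'a')
crop('top0',385,165,465,235,8,'b')
crop('scene0',165,160,345,320,3.7,'c')
crop('scene0',80,135,160,225,6.5,'d')
E
```

```text
(no output)
```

View pics/a.png

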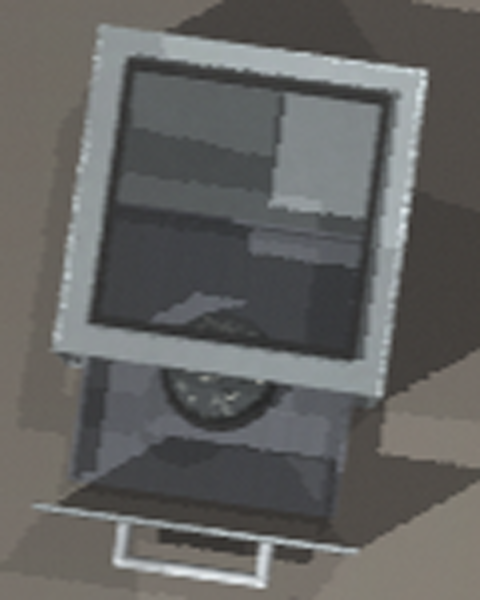

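View pics/b.png

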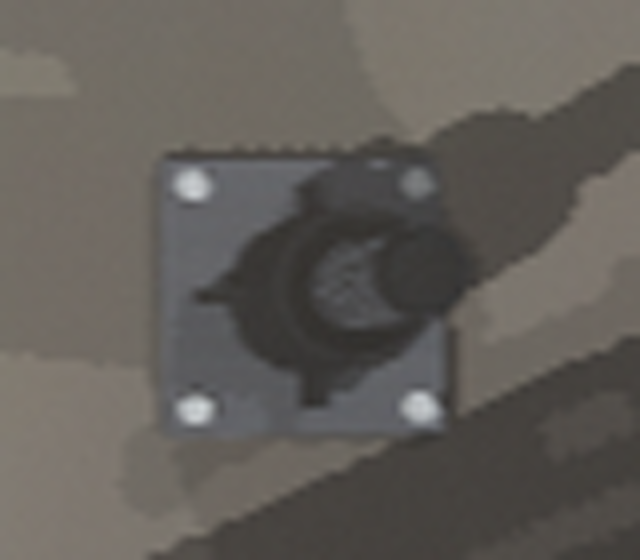

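View pics/c.png

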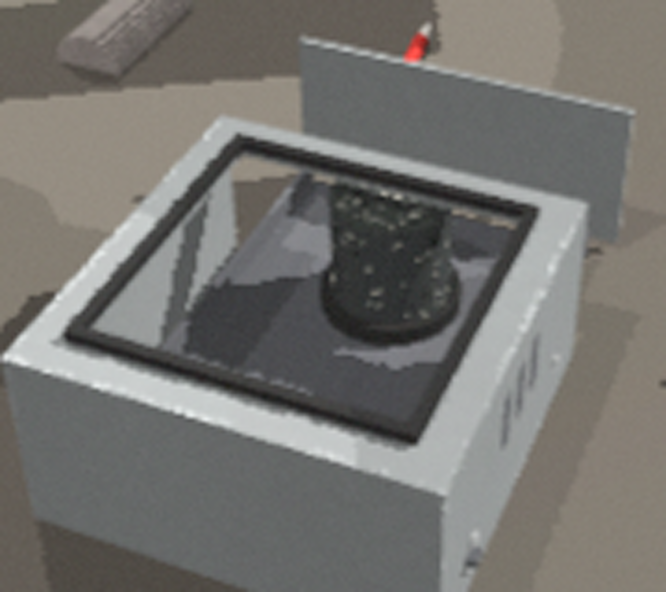

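View pics/d.png

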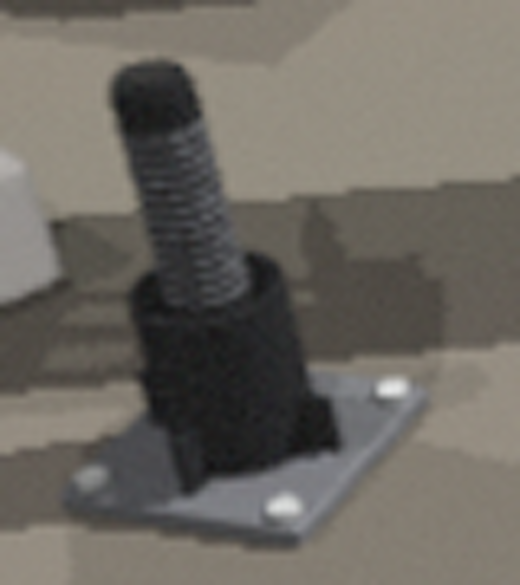

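```bash
python3 - <<'E'
from h import *
t=cam('top0');s=cam('scene0')
def U(x,y,k,x0,y0): return (x+.5)/k-.5+x0,(y+.5)/k-.5+y0
pts=np.array([atz(t,*U(x,y,4,225,90),.1) for x,y in[(100,25),(427,70),(380,397),(55,350)]])
print(pts,pts.mean(0),[np.linalg.norm(pts[i]-pts[i-1]) for i in range(4)])
a=(pts[0]+pts[1]-pts[2]-pts[3]);print('yaw top',np.arctan2(a[1],a[0])); l=pts[0]-pts[1];l2=pts[3]-pts[2];print(np.arctan2(-l[0],l[1]),np.arctan2(-l2[0],l2[1]))
P=[(5,358),(222,117),(587,205),(445,492)]
q=np.array([atz(s,*U(x,y,3.7,165,160),.1) for x,y in P]);print('scene',q,q.mean(0))
pn=np.array([atz(t,*U(x,y,4,225,90),.096) for x,y in[(35,505),(358,552)]]);print('panel',pn,pn.mean(0),np.linalg.norm(pn[0]-pn[1]))
pn=np.array([atz(s,*U(x,y,3.7,165,160),.096) for x,y in[(302,38),(633,110)]]);print('panel s',pn,pn.mean(0),np.linalg.norm(pn[0]-pn[1]))
sc=np.array([atz(t,*U(x,y,8,385,165),.01) for x,y in[(193,186),(418,184),(421,408),(196,409)]]);print('holster',sc.mean(0), sc)
print('tail t',atz(t,*U(423,270,8,385,165),.148)); print('tail s',atz(s,*U(153,80,6.5,80,135),.148))
sc=np.array([atz(s,*U(x,y,6.5,80,135),.01) for x,y in[(92,478),(284,507),(393,388)]]);print('holster s',(sc[0]+sc[2])/2)
E
```

```text
[[ 0.78246286  0.07541573  0.1       ]
 [ 0.75277663 -0.12180956  0.1       ]
 [ 0.55522964 -0.09070608  0.1       ]
 [ 0.58573197  0.10422333  0.1       ]] [ 0.66905027 -0.00821915  0.1       ] [np.float64(0.19882887482264297), np.float64(0.19944694822307726), np.float64(0.19998060134581425), np.float64(0.19730145935219076)]
yaw top -0.15079785259108944
-0.14939786700475033 -0.15522013766816298
scene [[ 0.75391559 -0.11854503  0.1       ]
 [ 0.55824406 -0.08943181  0.1       ]
 [ 0.58811491  0.10692661  0.1       ]
 [ 0.7825455   0.07711985  0.1       ]] [ 0.67070502 -0.00598259  0.1       ]
panel [[ 0.49278045  0.1173326   0.096     ]
 [ 0.46237948 -0.07649231  0.096     ]] [0.47757997 0.02042014 0.096     ] 0.19619458501837297
panel s [[ 0.46375412 -0.07363428  0.096     ]
 [ 0.49256284  0.11991195  0.096     ]] [0.47815848 0.02313884 0.096     ] 0.19567853051684458
holster [ 0.52617455 -0.36178347  0.01      ] [[ 0.5621547  -0.32593893  0.01      ]
 [ 0.56198714 -0.39817096  0.01      ]
 [ 0.49003697 -0.3975545   0.01      ]
 [ 0.49051939 -0.32546949  0.01      ]]
tail t [ 0.52672737 -0.35905075  0.148     ]
tail s [ 0.53120856 -0.35633875  0.148     ]
holster s [ 0.52818601 -0.35954186  0.01      ]
```

Both cameras agree: box centre ≈ (0.670, −0.007), yaw −0.151, drawer out about 93 mm. The torch is at ≈ (0.528, −0.359). First the push, with closed fingers pointing down and the tips above the bow pull.

```bash
cat >> h.py <<'E'
B=np.array([.670,-.007,0]);YAW=-.151;BX=np.array([np.cos(YAW),np.sin(YAW),0])
def st():
    s=ctrl.state();print(round(s['t'],2),s['tcp_pos'].round(4),s['ee_rot'].round(3),'F',s['contact_force'].round(1),'w',round(s['width'],4));return s
E
python3 - <<'E'
from h import *
for yaw in(YAW,YAW+np.pi):
    for d in(-.25,-.105):
        p=B+BX*d; p[2]=.070
        print(yaw,d,p,ctrl.inverse_kinematics(p,[np.pi,0,yaw]))
S=B.copy();S[2]=.082
for az in np.deg2rad(np.arange(0,360,30)):
    u=np.array([np.cos(az),np.sin(az),1])/2**.5*1.0; u=np.array([np.cos(az)*.7071,np.sin(az)*.7071,.7071])
    g=S+u*(.1+.105-.011)
    z=-u;y0=np.cross([0,0,1],u);y0/=np.linalg.norm(y0)
    for k in range(4):
        y=R.from_rotvec(u*k*np.pi/2).apply(y0);M=np.c_[np.cross(y,z),y,z]
        q=ctrl.inverse_kinematics(g,R.from_matrix(M).as_euler('xyz'))
        if q is not None: print(round(np.degrees(az)),k,np.round(q,2))
E
```

```text
-0.151 -0.25 [0.42284471 0.03060671 0.07      ] [-8.38185481e-02  4.74512637e-01  2.18935698e+00 -8.88178420e-16
  4.77723040e-01  1.63797778e+00]
-0.151 -0.105 [0.56619478 0.00879482 0.07      ] [-1.01109359e-01  6.06917824e-01  1.84651824e+00 -4.44089210e-16
  6.88156587e-01  1.62068697e+00]
2.9905926535897933 -0.25 [0.42284471 0.03060671 0.07      ] [-0.08381855  0.47451264  2.18935698  0.          0.47772304 -1.50361487]
2.9905926535897933 -0.105 [0.56619478 0.00879482 0.07      ] [-0.10110936  0.60691782  1.84651824  0.          0.68815659 -1.52090569]
30 0 [ 0.09  1.2   0.27 -0.43  2.36 -2.2 ]
30 1 [ 0.09  1.2   0.27 -0.43  2.36  2.51]
30 2 [ 0.09  1.2   0.27 -0.43  2.36  0.94]
30 3 [ 0.09  1.2   0.27 -0.43  2.36 -0.63]
60 0 [ 0.24  0.96  0.82 -0.57  1.91 -2.41]
60 1 [ 0.24  0.96  0.82 -0.57  1.91  2.3 ]
60 2 [ 0.24  0.96  0.82 -0.57  1.91  0.73]
60 3 [ 0.24  0.96  0.82 -0.57  1.91 -0.84]
90 0 [ 0.35  0.73  1.31 -0.73  1.46 -2.57]
90 1 [ 0.35  0.73  1.31 -0.73  1.46  2.15]
90 2 [ 0.35  0.73  1.31 -0.73  1.46  0.58]
90 3 [ 0.35  0.73  1.31 -0.73  1.46 -0.99]
120 0 [ 0.38  0.52  
[... 467 characters left out ...]
 3 [-0.56  0.33  2.12  1.27  0.72  1.03]
240 0 [-0.63  0.53  1.75  0.88  1.16 -0.59]
240 1 [-0.63  0.53  1.75  0.88  1.16 -2.17]
240 2 [-0.63  0.53  1.75  0.88  1.16  2.55]
240 3 [-0.63  0.53  1.75  0.88  1.16  0.98]
270 0 [-0.55  0.74  1.3   0.65  1.58 -0.7 ]
270 1 [-0.55  0.74  1.3   0.65  1.58 -2.27]
270 2 [-0.55  0.74  1.3   0.65  1.58  2.44]
270 3 [-0.55  0.74  1.3   0.65  1.58  0.87]
300 0 [-0.41  0.97  0.8   0.48  2.   -0.87]
300 1 [-0.41  0.97  0.8   0.48  2.   -2.44]
300 2 [-0.41  0.97  0.8   0.48  2.    2.27]
300 3 [-0.41  0.97  0.8   0.48  2.    0.7 ]
330 0 [-0.24  1.21  0.24  0.3   2.43 -1.14]
330 2 [-0.24  1.21  0.24  0.3   2.43  2.  ]
330 3 [-0.24  1.21  0.24  0.3   2.43  0.43]
```

```bash
python3 - <<'E'
from h import *
o=[np.pi,0,YAW+np.pi]
ctrl.clamp()
p=B+BX*-.26;p[2]=.2
ctrl.move_ptp(p,o);st()
p[2]=.069;ctrl.servo_line(p,rate=.2);s=st();f0=s['contact_force'].copy()
p=B+BX*-.125;p[2]=.069;ctrl.servo_line(p,rate=.07);st()
for d in np.arange(-.123,-.1,.0015):
    p=B+BX*d;p[2]=.069;ctrl.servo_line(p,rate=.03)
    s=ctrl.state();f=(s['contact_force']-f0)@BX
    print(round(d,4),round((s['tcp_pos']-B)@BX,4),round(f,1))
    if f<-12: break
st()
c=snap('top','top1');c=snap('scene','scene1')
crop('scene1',165,130,345,320,3.1,'e')
crop('top1',225,80,345,240,3.7,'f')
E
```

```text
3.9 [0.4133 0.0317 0.2   ] [3.142 0.    2.989] F [0.4 1.  0.5] w 0.0003
4.71 [0.4133 0.0319 0.0694] [3.142 0.    2.99 ] F [-1.  -0.2  0.2] w 0.0004
6.78 [0.546  0.0119 0.069 ] [-3.142e+00 -1.000e-03  2.991e+00] F [-4.9  0.1  1.1] w 0.0003
-0.123 -0.1227 -0.3
-0.1215 -0.1209 0.5
-0.12 -0.1198 0.9
-0.1185 -0.1184 0.8
-0.117 -0.117 1.1
-0.1155 -0.117 -7.8
-0.114 -0.117 -14.6
8.53 [0.5544 0.0106 0.069 ] [-3.141 -0.007  2.991] F [-15.6   1.2  10.9] w 0.0005
```

View pics/e.png

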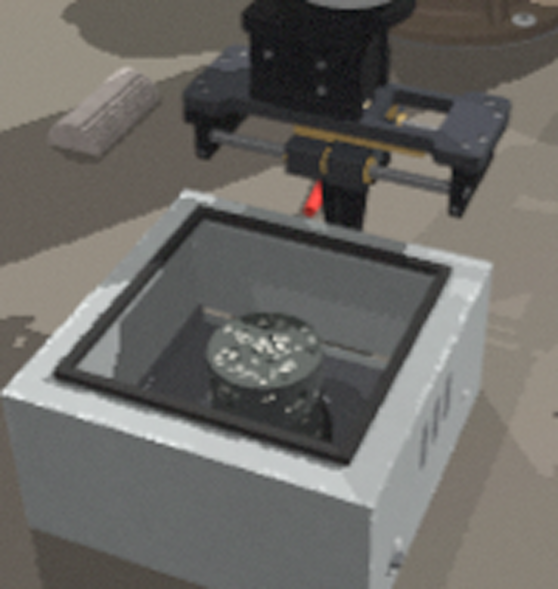

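View pics/f.png

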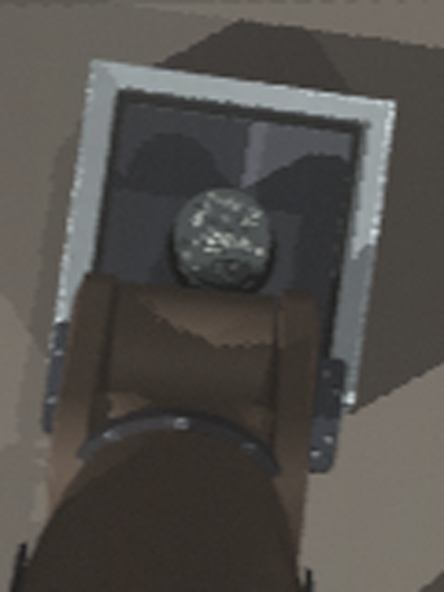

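The catch tripped near −0.123 (the force dropped), then a hard stop came at −0.117. The stub sits near the middle of the opening: (222,236) in the top crop, (266,350) in the scene crop. I'll back off and measure.

```bash
python3 - <<'E'
from h import *
p=B+BX*-.19;p[2]=.069;ctrl.servo_line(p,rate=.15)
p[2]=.25;ctrl.servo_line(p,rate=.3)
ctrl.gripper_open()
o=[np.pi,0,0.2]
for yaw in np.arange(-3,3.2,.4): 
    q=ctrl.inverse_kinematics([.528,-.3595,.25],[np.pi,0,yaw])
    if q is not None: print(round(yaw,2),q.round(2)[[0,5]])
t=snap('top','top2');s=snap('scene','scene2');st()
crop('scene2',165,160,345,320,3.7,'c2');crop('top2',225,80,345,240,3.7,'f2')
def U(x,y,k,x0,y0): return (x+.5)/k-.5+x0,(y+.5)/k-.5+y0
print(atz(t,*U(222,236,3.7,225,80),.082),atz(s,*U(266,350,3.1,165,130),.082))
E
```

```text
-3.0 [-0.7  -2.41]
-1.8 [-0.7   2.67]
-1.4 [-0.7   2.27]
-1.0 [-0.7   1.87]
-0.6 [-0.7   1.47]
-0.2 [-0.7   1.07]
0.2 [-0.7   0.67]
0.6 [-0.7   0.27]
1.0 [-0.7  -0.13]
1.4 [-0.7  -0.53]
1.8 [-0.7  -0.93]
2.2 [-0.7  -1.33]
2.6 [-0.7  -1.73]
3.0 [-0.7  -2.13]
11.68 [0.4822 0.0216 0.25  ] [ 3.142 -0.     2.991] F [0.3 0.7 0.3] w 0.095
[ 0.66883517 -0.00804567  0.082     ] [ 0.67148578 -0.00556799  0.082     ]
```

View pics/c2.png

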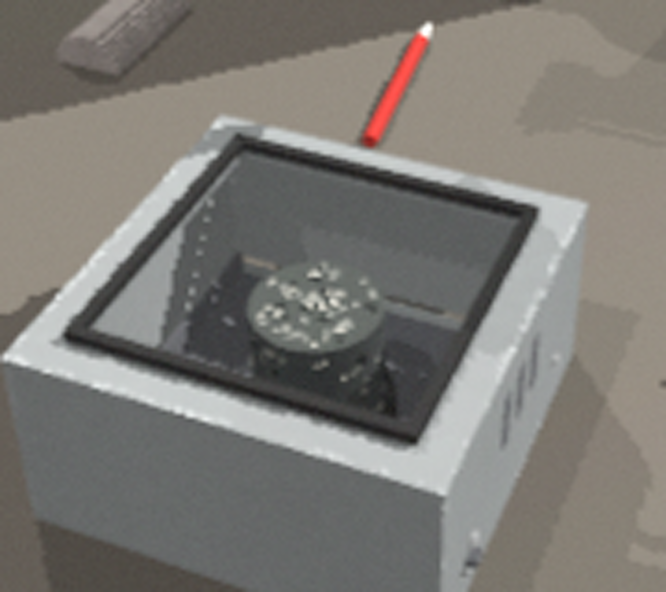

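View pics/f2.png

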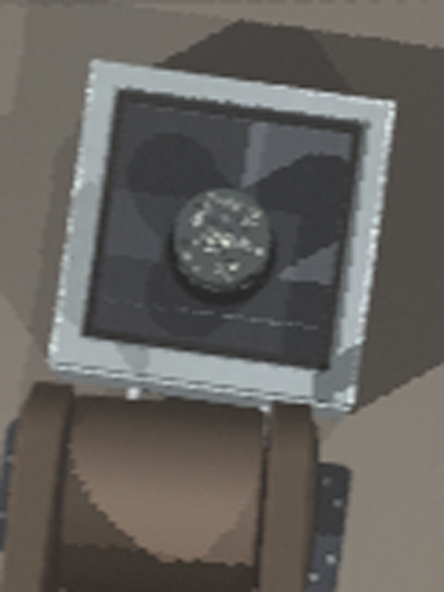

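The drawer stays home: the stub's face centre is ≈ (0.670, −0.007), matching the box centre. Next, grasp the torch.

```bash
cat >> h.py <<'E'
S=np.array([.670,-.007,.082]);AZ=np.deg2rad(255)
def pose(al,az=AZ,k=3):
    u=np.array([np.cos(az)*np.sin(al),np.sin(az)*np.sin(al),np.cos(al)]);y0=np.array([-np.sin(az),np.cos(az),0])
    y=R.from_rotvec(u*k*np.pi/2).apply(y0);z=-u
    return u,R.from_matrix(np.c_[np.cross(y,z),y,z]).as_euler('xyz')
E
python3 - <<'E'
from h import *
T=np.array([.528,-.3595,.24]);u,o=pose(0);print(o)
ctrl.move_ptp(T,o);st()
T[2]=.102;ctrl.servo_line(T,rate=.12);st()
t=snap('top','top3');s=snap('scene','scene3')
crop('scene3',60,80,180,230,4,'g');crop('top3',365,140,485,240,5,'h')
E
```

```text
[ 3.14159265  0.         -0.26179939]
13.93 [ 0.5281 -0.3591  0.24  ] [-3.142 -0.    -0.261] F [ 0.1  0.3 -0.5] w 0.0953
15.22 [ 0.5283 -0.3597  0.1028] [ 3.141e+00 -1.000e-03 -2.620e-01] F [ 0.1 -0.   0.3] w 0.095
```

View pics/g.png

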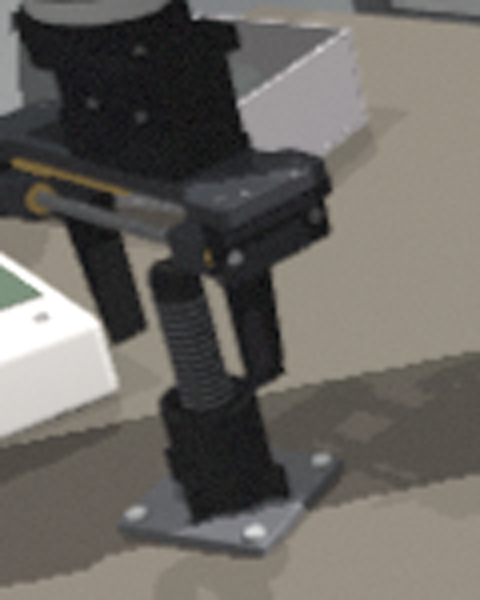

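View pics/h.png

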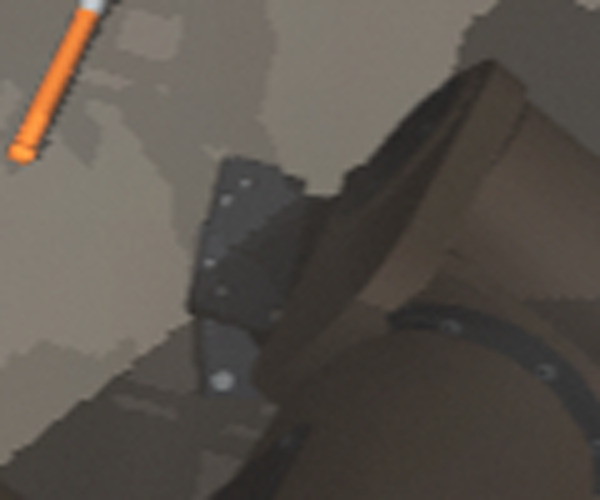

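The torch stands between the open fingers (torch around (195,330), fingers around (115,290) and (260,330) in the scene crop). I'll clamp and lift it straight out.

```bash
python3 - <<'E'
from h import *
ctrl.clamp();st()
ctrl.servo_line([.528,-.3595,.26],rate=.12);st()
s=snap('scene','scene4');t=snap('top','top4');crop('scene4',40,40,200,220,3.3,'i')
u,o=pose(np.pi/4); print(ctrl.inverse_kinematics(S+u*.194,o), ctrl.inverse_kinematics(S+u*.25,o),ctrl.inverse_kinematics(S+u*.25+[0,-.1,.05],o))
E
```

```text
16.42 [ 0.528  -0.3596  0.102 ] [ 3.141 -0.    -0.262] F [ 0.6 -0.4 -0.4] w 0.0253
17.88 [ 0.5278 -0.3593  0.2592] [-3.141e+00  1.000e-03 -2.620e-01] F [-0.7  0.2 -2.4] w 0.0255
[-0.59817443  0.63227227  1.52797525  0.74928019  1.37038013  0.92844172] [-0.65343528  0.60577221  1.46167681  0.71661625  1.47099902  0.95563332] [-0.76145959  0.65066608  1.23495353  0.67383926  1.67416863  0.9955979 ]
```

View pics/i.png

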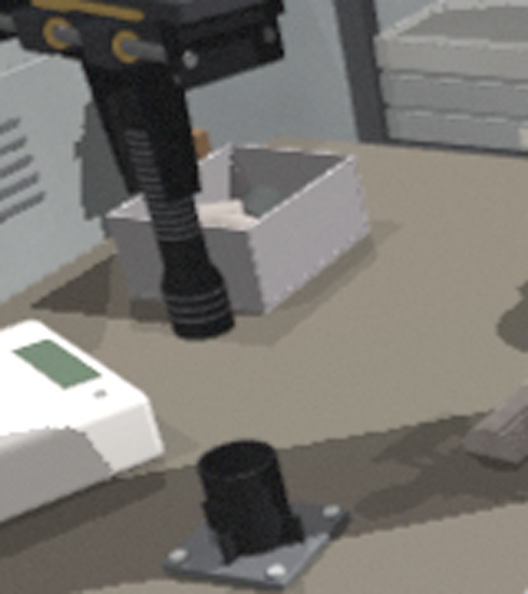

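The torch is out of the holster and held straight. Moving to a slanted pre-pose, then along the beam axis.

```bash
python3 - <<'E'
from h import *
s=cam('scene4');print(proj(s,[.528,-.3595,.166]),(203.5)/3.3-.5+40,(325.5)/3.3-.5+40)
u,o=pose(np.pi/4)
ctrl.move_ptp(S+u*.25+[0,-.1,.05],o);st()
ctrl.servo_line(S+u*.194,rate=.1);st();ctrl.hold(.3);st()
print(S+u*.194,o)
s=snap('scene','scene5');t=snap('top','top5');crop('scene5',130,80,330,300,2.7,'j');crop('top5',220,80,380,230,4,'k')
for n in(s,t):print([proj(n,S+u*d) for d in(0,.1,.134,.24)])
E
```

```text
[np.float64(100.45394149565902), np.float64(138.0083884349391)] 101.16666666666667 138.13636363636363
18.67 [ 0.6238 -0.2781  0.3077] [-2.359e+00  2.000e-03 -2.620e-01] F [-0.   0.1 -2.3] w 0.0255
20.47 [ 0.6346 -0.1399  0.2194] [-2.356 -0.    -0.262] F [-0.4  0.3 -1.8] w 0.0252
20.77 [ 0.6345 -0.1396  0.2192] [-2.356 -0.    -0.262] F [ 0.6 -0.5 -2.2] w 0.0261
[ 0.63449554 -0.13950446  0.21917872] [-2.35619449e+00  4.44089210e-16 -2.61799388e-01]
[[np.float64(249.89837633758054), np.float64(241.87246166479878)], [np.float64(212.47167204452253), np.float64(196.3656684473107)], [np.float64(199.3507571804651), np.float64(180.41206604439546)], [np.float64(157.081397959228), np.float64(129.01713224378975)]]
[[np.float64(284.2018034524042), np.float64(142.94960498255261)], [np.float64(313.98477420976735), np.float64(145.55928163559906)], [np.float64(324.90818614397745), np.float64(146.5164250088561)], [np.float64(361.9506649963969), np.float64(149.76220237000894)]]
```

View pics/j.png

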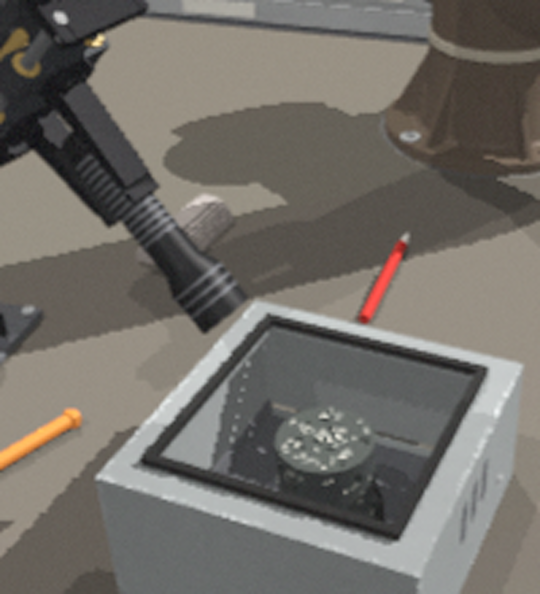

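View pics/k.png

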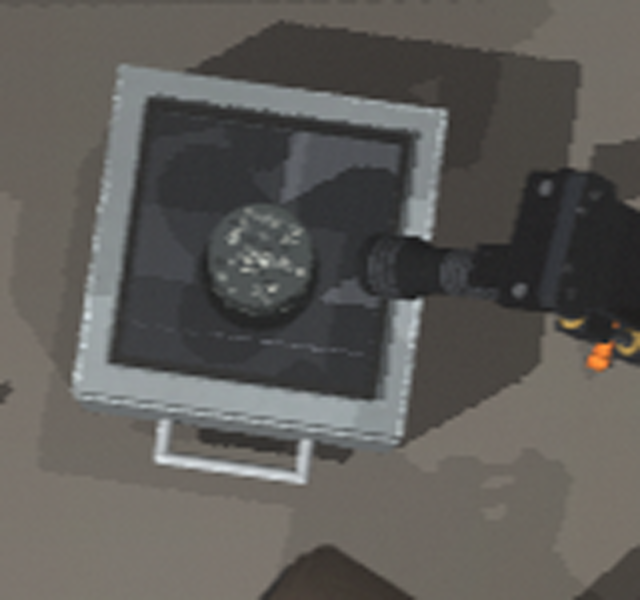

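```bash
python3 - <<'E'
from h import *
u,o=pose(np.pi/4)
for f,b,k in(('scene5',(165,150,265,225),8),('top5',(300,120,365,175),11)):
    c=cam(f);im=cv2.imread('pics/'+f+'.png')[b[1]:b[3],b[0]:b[2]]
    im=cv2.resize(im,None,fx=k,fy=k,interpolation=cv2.INTER_CUBIC);im=cv2.convertScaleAbs(im,alpha=2 if f[0]=='t' else 1.6)
    Q=lambda p:tuple(np.int32(((np.array(proj(c,p))+.5-b[:2])*k)))
    cv2.line(im,Q(S),Q(S+u*.24),(0,255,0),1)
    e1=np.cross(u,[0,0,1]);e1/=np.linalg.norm(e1);e2=np.cross(u,e1)
    for r,d,col in((.018,.1,(0,0,255)),(.018,.134,(255,0,255)),(.013,.16,(255,255,0))):
        cv2.polylines(im,[np.array([Q(S+u*d+r*(np.cos(a)*e1+np.sin(a)*e2)) for a in np.linspace(0,6.28,40)])],True,col,1)
    cv2.imwrite('pics/ov_'+f+'.png',im)
E
```

```text
(no output)
```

View pics/ov_scene5.png

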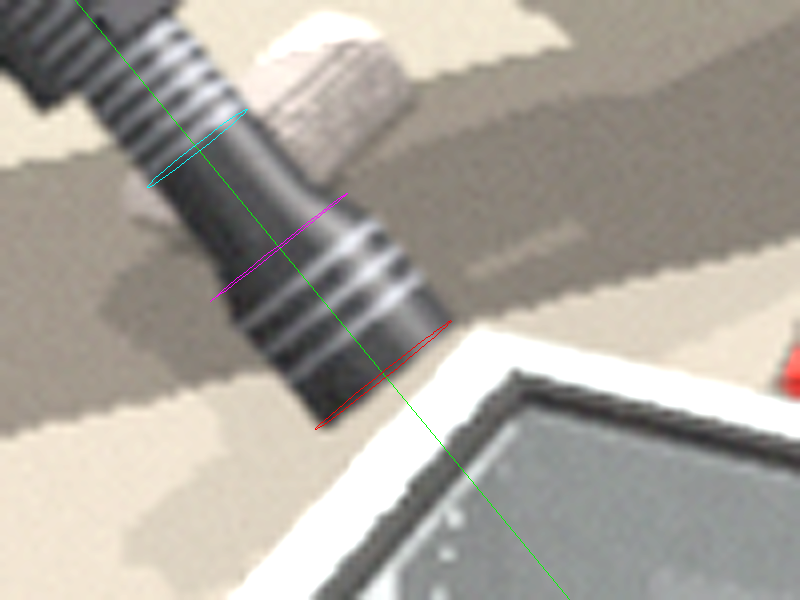

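View pics/ov_top5.png

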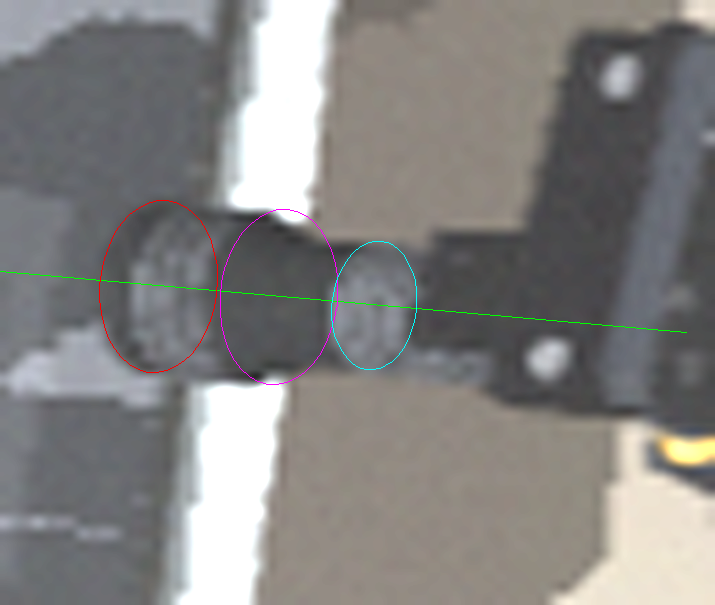

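The overlay matches the real torch within 1–2 mm in both views. One last look at the whole scene before handing in.

View pics/top5.png

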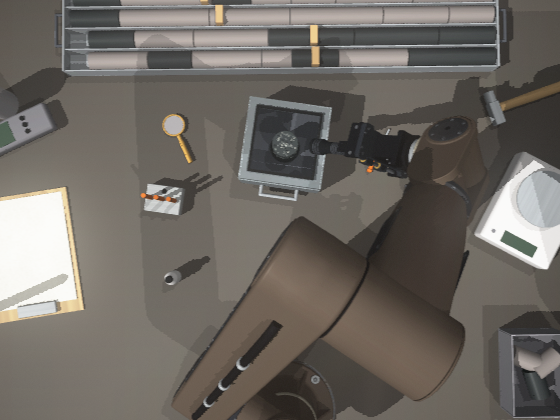

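View pics/scene5.png

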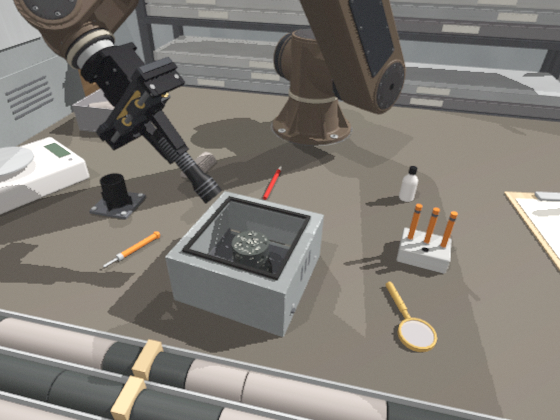

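The drawer is shut (pull at (277,192) in the top view), the bystanders are where they were, and the torch is aimed and clear of the box.

```bash
python3 - <<'E'
from h import *
st();print(ctrl.hand_in());st()
E
```

```text
20.87 [ 0.6345 -0.1396  0.2192] [-2.356 -0.    -0.262] F [ 0.4 -0.4 -0.8] w 0.0257
the job is handed in; nothing more can be done
None
the job is handed in; nothing more can be done
```

The job is done and handed in at about 21 s of the 54 s allowed. No verdict came back.

- **Drawer:** I pushed it with closed fingers until the force dropped as the catch tripped, then on to a hard stop at about 15 N. After I backed off it stayed shut, and both cameras put the stub's face within about 1.5 mm of the box centre.
- **Torch:** I drew it straight up out of the holster and slanted it 45°. It is held still with the lens 10 cm from the stub's face by the robot's own position, aimed through the roof opening at its centre. The bottom edge of the lens is about 34 mm above the rubber rim.
- **Last checks:** An overlay of the intended torch pose matched the scene camera to about 1 mm and the top camera to about 1–2 mm. The two cameras disagree with each other by about 2–3 mm, so I used the average of the two. The bystanders looked unmoved, though in the last top view the arm hid part of the table, and no check failed.

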